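# Preset a regulating valve two turns open and hold it

### The job

Preset the regulating valve on the bench test rig: take its red handwheel by the upright black handle, screw it clockwise until the valve is shut hard against its stop, then back it off by exactly two full turns. Finish while still holding the handle in the gripper at that setting, so that the locking screw can be tightened, and leave the things round the rig where they are.

Things in the scene. Friction and masses are not known exactly. Their poses are not given: they have to be found in the camera images.
- valve: fixed bench test rig: grey base plate 125 x 310 mm (x, y), 12 mm high, under a blue valve whose pipe runs along y at 66 mm height, flanges 95 mm across, capped end at +y, round pressure gauge (62 mm, top at 158 mm) at -y. Origin at bench height under the handwheel's vertical axis, z up. All but the handwheel and handle is lower than 195 mm.
- wheel (a joint): red handwheel about its vertical axis, rad: 0 = shut, at the rigid stop; grows counter-clockwise from above (opens), 6.283 a turn, up to 21. The handle stands at this angle from the rig's +x, seen from above. Starts 0.4 to 1.5 turns open. Friction 0.12 N m (2 to 3 N at the handle); it stays where left and keeps its height. 10 to 20 N at the handle tells the stop.
- handle: black upright barrel on the wheel's rim, 24 mm in diameter, 60 mm high, foot 202 and top 262 mm above the bench, 56 mm from the wheel's axis. It revolves freely on its own pin: a hand holding it need not turn. Origin at the centre of its foot; its yaw means nothing. The red rim below (12 mm thick) tops out at 196 mm; hub and spokes lie lower.
- handle_grip (a point): point to grip: on the handle's centre line, 236 mm above the bench, 26 mm below the handle's top and 40 mm above the top of the rim
- wheel_centre (a point): point on the handwheel's vertical axis at the height of handle_grip, 56 mm from it; the centre of the circle on which handle_grip runs
- oil_can: red oil can with an upright spout, 68 mm across, 165 mm high, on the bench behind the rig; origin at the centre of its underside. Leave alone.
- screw_tin: open tin of screws, 76 mm across, 50 mm high, on the bench on the robot's side of the rig; origin at the centre of its underside. Leave alone.
- bench_brush: bench brush with wooden handle, 220 x 57 x 49 mm, on the bench on the robot's side of the rig; origin at the centre of its underside. Leave alone.
- flat_bar: flat steel bar, 43 x 132 x 8 mm, lying on the bench behind the rig; origin at the centre of its underside. Leave alone.

How it is judged:
By the outcome, as a careful person would: the job done as asked, in the order asked, and still so for the second after the job is handed in, while the arm keeps its last pose, push and grip.
It also fails if it takes over 72 s, if anything falls off the work surface, if the arm or the gripper's body presses on something with over 40 N, if the wrist force passes 120 N, or if a joint passes its speed limit or range.

### The arm

A 6-joint arm with a two-finger parallel gripper is mounted at the origin on a cart in front of the work surface, level with it; the furniture and walls round the work are solid. World frame = base frame: x ahead of the robot, y to its left, z up, the work surface at z = 0. Lengths are in m, angles in degrees, forces in N, time in s.
With the tool pointing down it reaches from about 0.4 to 0.825 m from the base axis. Payload 7 kg.
Tool frame: the origin (TCP) lies on the centre line of the jaws, within the pads' length; the fingertips stand 19 mm ahead of it and the grasp point (between the pads) is the TCP; z points along the fingers, y is the line along which they close (so a half turn about z gives the same grasp; the last joint's range is limited). The gripper opens to 88 mm and grips with 3 to 60 N. Pads are 19 mm wide; open, the fingers measure 130 mm over their backs; the gripper's body (78 mm by 193 mm) begins 47 mm behind the grasp point.
Start: joints at [-58.78, 20.546, 0.682, 0, -70.136, -16.507], TCP at [0.171, -0.653, 0.246] pointing down, gripper open.
Joint ranges: [-176.03, 176.03], [-82.01, 121.73], [-58.28, 71.71], [-173.87, 95.51], [-174.79, -0.11], [-173.66, 173.66]. Speed limits (degrees/s): [136.94, 136.94, 172.46, 180, 180, 180].

### API

Orientations are given as [roll, pitch, yaw] about the fixed x, y, z axes, in that order (R = Rz(yaw) Ry(pitch) Rx(roll)).
In Python, from plant import get_state, capture, close_job gives the robot as it stands.
- The arm moves only by the tool apply_moves, never from a script. Its argument "targets" is a list of rows, each a list of 7 numbers: the opening, from 0 (shut) to 1 (fully open), then the shift along the tool's x, y, z normalised to -1 to 1, where 1 is 1000 mm, then the turn, a rotation vector about the tool's x, y, z normalised to -1 to 1, where 1 is 90 degrees. In form: [[claw, tx, ty, tz, ax, ay, az], ...]. A call has 1 to 20 rows; each row shifts and turns the commanded pose from where the row before left it, along the tool's axes as they then stand; what a row does not reach is not made up. A row lasts 1/12 s, in which the tool goes at most 41.7 mm and 7.16 degrees, less where a joint would pass 70% of its speed; a pose out of reach is approached as far as the arm can. A call with a number of a shift or a turn outside -1 to 1 is refused whole. A call with a gripper value outside its range is refused whole. The fingers move at their own pace and stop on an object; "newtons" is the grip in N (left out, the last holds). Time passes only in rows, so rows that do not move let the fingers close. It gives the time, the measured TCP pose, the force, the opening and the grip force at its end, in the units of the state.
- get_state(): the state, without advancing time (a new reading comes with each control period).
- capture(name): name is "scene" or "top" or "wrist"; returns a dict with "frame" (480x640x3 uint8, red, green, blue), "range_z" (480x640 float32, m along the optical axis (not along the pixel's ray), 0 where there is no reading), "camera_matrix" (3x3 intrinsics, pixels), "k1" (the pictures are not rectified: a ray, as slopes to the right and down, at radius r is drawn at 1 + k1 r^2 times it, then the intrinsics apply), "T" (4x4, takes a point from camera to world coordinates). Camera axes: x right, y down, z forward; pixel columns grow to the right and rows downward; lengths in m; the calibration is good to about 2 mm. A picture is of the moment at which its call begins.
- close_job(): hands the job in; it is judged then, once.
The state is a dict: "time_s": time; "joints": joint angles; "qd": joint speeds; "joint_torque": joint torques, N m; "tcp_pos": TCP position; "eef_rot": TCP orientation; "contact_force": force on the tool from outside, world axes, zero at the start; "moment": the same for the moment, N m; "gripper_width": finger opening in m; "gripper_force": force on a finger pad.
Only numpy, scipy, OpenCV 4.12 (cv2) and the standard library are available. Lean on these libraries where they do the work, as an engineer would, in place of code of your own. Each camera call takes 0.05 s, during which the arm holds its last target. There are 200 camera calls.

## Working session

There is one attempt and no reset: what is moved stays moved. The work goes in short steps, Python scripts to look and compute and a tool call to move; the robot and the scene stay as the last step left them, time stands still between calls to the robot, and variables do not carry over. Pictures are saved under pics/ and viewed, at most 10 in all, crops included, and the job is handed in when it is done.

Besides the shell and the picture viewer there is one more tool, called after "Emit:" in YAML: its name, and indented under it one key for each argument. apply_moves: Moves the arm, as the interface text tells. Scaled input: -1 to 1 covers 1000 mm each way for a shift and 90 degrees each way for a turn. Its arguments: {"type":"object","properties":{"targets":{"type":"array","items":{"type":"array","items":{"type":"number"}}},"newtons":{"type":"number"}},"required":["targets"]}

```bash
mkdir -p pics
cat > h.py <<'E'
import numpy as np, cv2
from plant import get_state, capture, close_job
def cloud(c):
    K=c["camera_matrix"];h,w=c["range_z"].shape
    u,v=np.meshgrid(np.arange(w),np.arange(h))
    D=np.array([c["k1"],0,0,0,0.])
    p=cv2.undistortPoints(np.stack([u,v],-1).reshape(-1,1,2).astype(float),K,D).reshape(h,w,2)
    z=c["range_z"];P=np.dstack([p*z[...,None],z])
    return P@c["T"][:3,:3].T+c["T"][:3,3]
def save(c,n): cv2.imwrite(f"pics/{n}.png",c["frame"][...,::-1])
E
python3 - <<'E'
from h import *
s=get_state();print(s)
for n in("top","scene"):
    c=capture(n);save(c,n+"0");P=cloud(c);ok=c["range_z"]>0
    print(n,c["T"].round(3).tolist(),c["k1"])
    f=c["frame"].astype(int);R,G,B=f[...,0],f[...,1],f[...,2]
    red=ok&(R>110)&(G<R*.5)&(B<R*.5)&(P[...,2]>.17)&(P[...,2]<.21)
    print("red",red.sum(),P[red].min(0),P[red].max(0)) if red.any() else 0
    bl=ok&(f.max(2)<80)&(P[...,2]>.2)&(P[...,2]<.275)&(P[...,0]>.3)
    if bl.any(): print("blk",bl.sum(),P[bl].min(0),P[bl].max(0),np.median(P[bl],0))
E
```

```text
{'time_s': 0.0, 'joints': array([-5.87808074e+01,  2.05896487e+01,  6.32999374e-01, -2.00182095e-02,
       -7.01356024e+01, -1.65074614e+01]), 'qd': array([-0.05446819, -0.01972799, -0.10779134, -0.04538912,  0.00889752,
        0.03167021]), 'joint_torque': array([ 3.51971694e-04, -5.82717919e+01,  2.93067473e+01,  6.99775279e+00,
        6.99288736e-03, -1.31287738e-04]), 'tcp_pos': array([ 0.17128245, -0.65242592,  0.24463726]), 'eef_rot': array([ 1.79906203e+02, -8.17214475e-03, -1.65295079e+02]), 'contact_force': array([-0.16425314, -0.40009344,  0.65115999]), 'moment': array([-0.00050692, -0.00599049,  0.03280117]), 'gripper_force': 0.0, 'gripper_width': 0.08776492188242076}
top [[-0.021, -0.994, 0.109, 0.426], [-1.0, 0.019, -0.02, -0.092], [0.017, -0.109, -0.994, 1.16], [0.0, 0.0, 0.0, 1.0]] 0.022985555781423746
red 4473 [ 0.52895134 -0.26286821  0.17001678] [ 0.96973905 -0.10607249  0.20996163]
blk 93 [ 0.52700816 -0.24286383  0.20357265] [ 0.84536406 -0.14886543  0.264386  ] [ 0.53193682 -0.1584901   0.25807919]
scene [[-0.866, -0.378, 0.328, 0.147], [-0.5, 0.655, -0.567, 0.615], [-0.001, -0.655, -0.756, 1.088], [0.0, 0.0, 0.0, 1.0]] -0.10977062899991948
red 2769 [ 0.524434   -0.25581484  0.17001358] [ 1.18031293 -0.09965923  0.20999801]
blk 446 [ 0.52204308 -0.48385361  0.20004091] [ 2.05469159 -0.14211402  0.26552666] [ 0.95903175 -0.15505486  0.23230722]
```

View pics/top0.png

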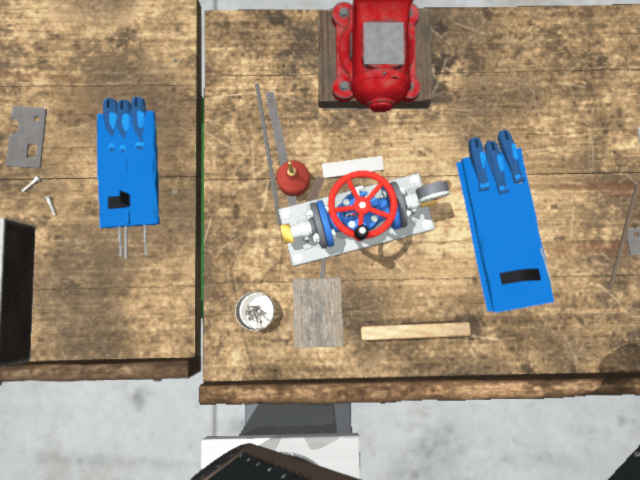

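View pics/scene0.png

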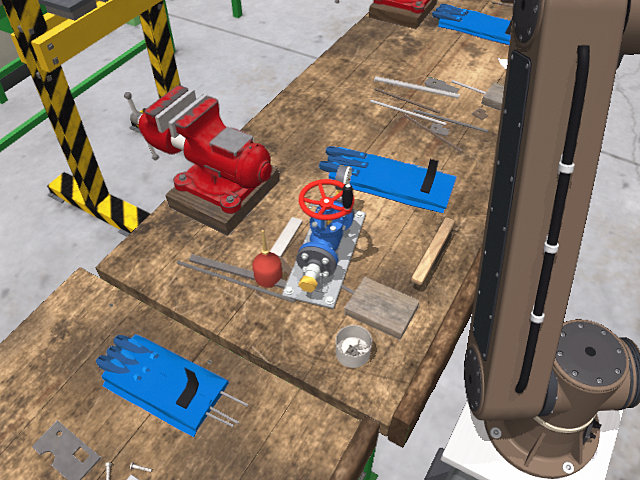

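The top view shows the wheel centred near (363,204), the handle top near (362,232), the yellow capped end near (288,232) and the gauge near (432,187). The rig yaw is therefore about +17°, with the handle pointing towards the robot.

```bash
cat > m.py <<'E'
from h import *
from scipy.optimize import least_squares
def measure(n):
    c=capture(n);P=cloud(c);ok=c["range_z"]>0
    f=c["frame"].astype(int);R,G,B=f[...,0],f[...,1],f[...,2]
    near=ok&(abs(P[...,0]-.59)<.12)&(abs(P[...,1]+.185)<.13)
    red=near&(R>90)&(G<R*.5)&(B<R*.5)&(P[...,2]>.183)&(P[...,2]<.203)
    p=P[red][:,:2]; c0=np.array([.59,-.185])
    for _ in range(3):
        r=np.hypot(*(p-c0).T);q=p[(r>.045)]
        s=least_squares(lambda a:np.hypot(q[:,0]-a[0],q[:,1]-a[1])-a[2],[*c0,.056],loss="soft_l1",f_scale=.003);c0=s.x[:2]
    h=near&(f.max(2)<90)&(P[...,2]>.21)&(P[...,2]<.268)
    t=h&(P[...,2]>.255)
    print(n,"rim",s.x.round(4),"handle",h.sum(),P[h].mean(0).round(4),"top",t.sum(),((P[t].min(0)+P[t].max(0))/2).round(4),np.ptp(P[t],axis=0).round(3))
    pl=ok&(abs(P[...,0]-.59)<.14)&(abs(P[...,1]+.185)<.2)&(P[...,2]>.007)&(P[...,2]<.018)&(f.max(2)-f.min(2)<30)
    w=cv2.minAreaRect(P[pl][:,:2].astype(np.float32)*1000);print("plate",w)
    y=ok&(R>150)&(G>110)&(B<90)&(P[...,2]>.04)&(abs(P[...,1]+.05)<.15)&(abs(P[...,0]-.55)<.15)
    if y.any(): print("cap",np.median(P[y],0))
E
python3 -c "
from m import *
measure('top');measure('scene')"
```

```text
top rim [ 0.5927 -0.1665  0.0555] handle 102 [ 0.5338 -0.1585  0.2532] top 64 [ 0.5376 -0.1602  0.2604] [0.018 0.02  0.009]
plate ((628.3515625, -154.93954467773438), (275.2296447753906, 316.84991455078125), 13.523345947265625)
cap [ 0.54772033 -0.02585536  0.07449634]
scene rim [ 0.5882 -0.161   0.056 ] handle 195 [ 0.5319 -0.1492  0.2401] top 46 [ 0.5343 -0.1524  0.26  ] [0.022 0.018 0.01 ]
plate ((634.7342529296875, -132.39453125), (267.6380615234375, 329.32049560546875), 21.095590591430664)
cap [ 0.5546311  -0.01506754  0.0732649 ]
```

Emit:
apply_moves:
  targets:
    - [1, 0, 0, -0.025, 0, 0, 0.033]
    - [1, 0, 0, -0.025, 0, 0, 0.033]
    - [1, 0, 0, -0.025, 0, 0, 0.033]
    - [1, 0, 0, -0.025, 0, 0, 0.033]
    - [1, 0, 0, -0.025, 0, 0, 0.033]
    - [1, -0.018, 0.028, 0, 0, 0, 0]
    - [1, -0.018, 0.028, 0, 0, 0, 0]
    - [1, -0.018, 0.028, 0, 0, 0, 0]
    - [1, -0.018, 0.028, 0, 0, 0, 0]
    - [1, -0.018, 0.028, 0, 0, 0, 0]
    - [1, -0.018, 0.028, 0, 0, 0, 0]
    - [1, -0.018, 0.028, 0, 0, 0, 0]
    - [1, -0.018, 0.028, 0, 0, 0, 0]
    - [1, -0.018, 0.028, 0, 0, 0, 0]
    - [1, -0.018, 0.028, 0, 0, 0, 0]
    - [1, -0.018, 0.028, 0, 0, 0, 0]
    - [1, -0.018, 0.028, 0, 0, 0, 0]
    - [1, -0.018, 0.028, 0, 0, 0, 0]
    - [1, 0, 0, 0, 0, 0, 0]
    - [1, 0, 0, 0, 0, 0, 0]

```text
time_s: 1.87
tcp_pos: [0.407, -0.288, 0.3706]
eef_rot: [180.0, 0.0, -179.9]
contact_force: [-0.2, -0.2, -0.1]
gripper_width: 0.0875
gripper_force: 0.0
```

```bash
python3 -c "
from m import *
s=get_state();print(s['tcp_pos'],s['eef_rot'],s['joints'])
c=capture('wrist');save(c,'w1');print(c['T'].round(3))
measure('wrist')"
```

```text
[ 0.40704098 -0.28804325  0.3705959 ] [ 1.79995504e+02  9.82013064e-03 -1.79946726e+02] [-1.26689800e+01  1.98290523e-01 -8.57836678e+00 -6.62629469e-03
 -8.12147539e+01 -7.72767339e+01]
[[-0.001  0.965  0.26   0.337]
 [ 1.     0.001 -0.    -0.287]
 [-0.     0.26  -0.965  0.51 ]
 [ 0.     0.     0.     1.   ]]m.py:14: RuntimeWarning: Mean of empty slice.
  print(n,"rim",s.x.round(4),"handle",h.sum(),P[h].mean(0).round(4),"top",t.sum(),((P[t].min(0)+P[t].max(0))/2).round(4),np.ptp(P[t],axis=0).round(3))
  ret = um.true_divide(
Traceback (most recent call last):
  File "m.py", line 14, in measure
    print(n,"rim",s.x.round(4),"handle",h.sum(),P[h].mean(0).round(4),"top",t.sum(),((P[t].min(0)+P[t].max(0))/2).round(4),np.ptp(P[t],axis=0).round(3))
                                                                                      ~~~~~~~~^^^
ValueError: zero-size array to reduction operation minimum which has no identity
```

View pics/w1.png

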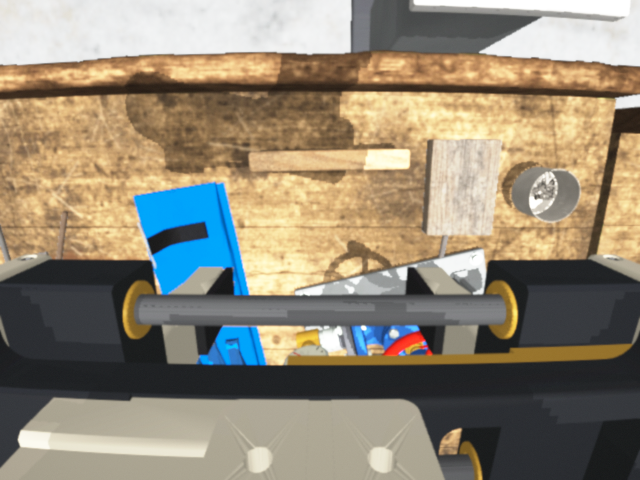

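The wrist camera sits on the robot side of the gripper and sees the wheel only at the bottom edge, around (400,345). I'll move past the wheel for an unblocked look.

Emit:
apply_moves:
  targets:
    - [1, -0.03, 0.016, 0, 0, 0, 0]
    - [1, -0.03, 0.016, 0, 0, 0, 0]
    - [1, -0.03, 0.016, 0, 0, 0, 0]
    - [1, -0.03, 0.016, 0, 0, 0, 0]
    - [1, -0.03, 0.016, 0, 0, 0, 0]
    - [1, -0.03, 0.016, 0, 0, 0, 0]
    - [1, -0.03, 0.016, 0, 0, 0, 0]
    - [1, -0.03, 0.014, 0, 0, 0, 0]
    - [1, 0, 0, 0, 0, 0, 0]
    - [1, 0, 0, 0, 0, 0, 0]
    - [1, 0, 0, 0, 0, 0, 0]

```text
time_s: 2.88
tcp_pos: [0.6462, -0.1652, 0.3699]
eef_rot: [-180.0, -0.1, 179.8]
contact_force: [-0.5, -0.5, -0.1]
gripper_width: 0.0877
gripper_force: 0.0
```

```bash
python3 -c "
from m import *
s=get_state();print(s['tcp_pos'],s['joints'])
c=capture('wrist');save(c,'w2')
measure('wrist')"
```

```text
[ 0.64622551 -0.1652476   0.3699117 ] [ 2.37268150e+00  1.71951204e+01  1.16757817e+01  9.48885954e-03
 -8.45560423e+01 -9.25867284e+01]
wrist rim [ 0.5926 -0.1644  0.0548] handle 741 [ 0.5403 -0.1577  0.2566] top 579 [ 0.5378 -0.1571  0.2598] [0.021 0.021 0.01 ]
plate ((613.1073608398438, -158.62522888183594), (275.051513671875, 324.4820556640625), 8.244771957397461)
cap [ 0.62287322 -0.13547748  0.44466285]
```

View pics/w2.png

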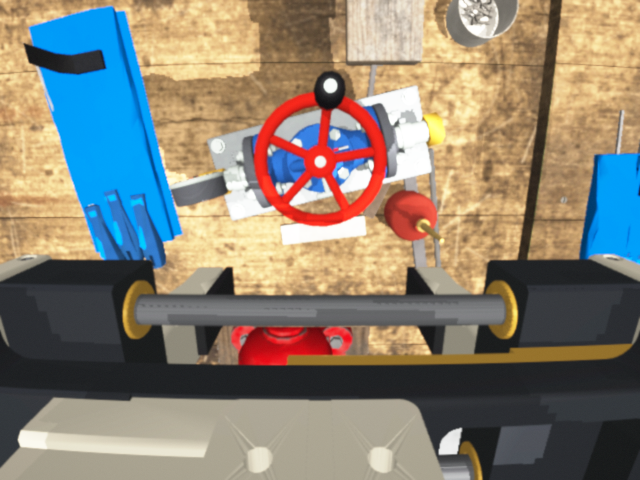

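The rim centre is at pixel (320,160) and the handle top at (330,86). In world coordinates the centre is about (0.593,-0.165) and the handle (0.5375,-0.158). I'll go to the handle, descend and grip.

Emit:
apply_moves:
  targets:
    - [1, 0.027, 0.002, 0, 0, 0, 0]
    - [1, 0.027, 0.002, 0, 0, 0, 0]
    - [1, 0.027, 0.002, 0, 0, 0, 0]
    - [1, 0.0275, 0.0015, 0, 0, 0, 0]
    - [1, 0, 0, 0.027, 0, 0, 0]
    - [1, 0, 0, 0.027, 0, 0, 0]
    - [1, 0, 0, 0.027, 0, 0, 0]
    - [1, 0, 0, 0.027, 0, 0, 0]
    - [1, 0, 0, 0.026, 0, 0, 0]
    - [1, 0, 0, 0, 0, 0, 0]
    - [0, 0, 0, 0, 0, 0, 0]
    - [0, 0, 0, 0, 0, 0, 0]
    - [0, 0, 0, 0, 0, 0, 0]
    - [0, 0, 0, 0, 0, 0, 0]
    - [0, 0, 0, 0, 0, 0, 0]
    - [0, 0, 0, 0, 0, 0, 0]
    - [0, 0, 0, 0, 0, 0, 0]
    - [0, 0, 0, 0, 0, 0, 0]
  newtons: 35

```text
time_s: 4.48
tcp_pos: [0.5382, -0.1562, 0.2367]
eef_rot: [180.0, 0.0, 179.9]
contact_force: [-0.2, 0.8, 0.1]
gripper_width: 0.0397
gripper_force: 0.0
```

```bash
python3 -c "
from h import *
s=get_state();print(s['tcp_pos'],s['eef_rot'],s['contact_force'],s['moment'],s['gripper_width'],s['gripper_force'])"
```

```text
[ 0.53817607 -0.15619357  0.23673177] [1.79999088e+02 1.40620152e-02 1.79865970e+02] [-0.19318303  0.82866511  0.09570587] [-0.00242683  0.02067425  0.06197048] 0.0397463416797147 0.0
```

Still closing; a few more rows.

Emit:
apply_moves:
  targets:
    - [0, 0, 0, 0, 0, 0, 0]
    - [0, 0, 0, 0, 0, 0, 0]
    - [0, 0, 0, 0, 0, 0, 0]
    - [0, 0, 0, 0, 0, 0, 0]
    - [0, 0, 0, 0, 0, 0, 0]
    - [0, 0, 0, 0, 0, 0, 0]
    - [0, 0, 0, 0, 0, 0, 0]
    - [0, 0, 0, 0, 0, 0, 0]

```text
time_s: 5.15
tcp_pos: [0.5381, -0.1563, 0.2365]
eef_rot: [-180.0, -0.0, 179.9]
contact_force: [-0.4, -0.8, -0.4]
gripper_width: 0.0228
gripper_force: 35.0
```

```bash
cat > arc.py <<'E'
import numpy as np
def rows(a0,a1,step,r=.056):
    n=int(round(abs(a1-a0)/step));t=np.radians(np.linspace(a0,a1,n+1))
    p=np.round(r*np.c_[-np.cos(t),np.sin(t)],4);d=np.diff(p,axis=0)
    print(n,"["+", ".join("[0, %g, %g, 0, 0, 0, 0]"%(x,y) for x,y in d.round(4))+"]")
E
python3 -c "
from arc import *
rows(171,99,9);rows(99,-9,9)"
```

```text
8 [[0, -0.002, 0.0085, 0, 0, 0, 0], [0, -0.0034, 0.0081, 0, 0, 0, 0], [0, -0.0046, 0.0075, 0, 0, 0, 0], [0, -0.0057, 0.0067, 0, 0, 0, 0], [0, -0.0067, 0.0057, 0, 0, 0, 0], [0, -0.0075, 0.0046, 0, 0, 0, 0], [0, -0.0081, 0.0034, 0, 0, 0, 0], [0, -0.0085, 0.002, 0, 0, 0, 0]]
12 [[0, -0.0088, 0.0007, 0, 0, 0, 0], [0, -0.0088, -0.0007, 0, 0, 0, 0], [0, -0.0085, -0.002, 0, 0, 0, 0], [0, -0.0081, -0.0034, 0, 0, 0, 0], [0, -0.0075, -0.0046, 0, 0, 0, 0], [0, -0.0067, -0.0057, 0, 0, 0, 0], [0, -0.0057, -0.0067, 0, 0, 0, 0], [0, -0.0046, -0.0075, 0, 0, 0, 0], [0, -0.0034, -0.0081, 0, 0, 0, 0], [0, -0.002, -0.0085, 0, 0, 0, 0], [0, -0.0007, -0.0088, 0, 0, 0, 0], [0, 0.0007, -0.0088, 0, 0, 0, 0]]
```

Emit:
apply_moves:
  targets:
    - [0, -0.002, 0.0085, 0, 0, 0, 0]
    - [0, -0.0034, 0.0081, 0, 0, 0, 0]
    - [0, -0.0046, 0.0075, 0, 0, 0, 0]
    - [0, -0.0057, 0.0067, 0, 0, 0, 0]
    - [0, -0.0067, 0.0057, 0, 0, 0, 0]
    - [0, -0.0075, 0.0046, 0, 0, 0, 0]
    - [0, -0.0081, 0.0034, 0, 0, 0, 0]
    - [0, -0.0085, 0.002, 0, 0, 0, 0]
    - [0, 0, 0, 0, 0, 0, 0]
    - [0, 0, 0, 0, 0, 0, 0]

```text
time_s: 5.98
tcp_pos: [0.5862, -0.1093, 0.2365]
eef_rot: [180.0, 0.1, 179.9]
contact_force: [2.0, -0.0, -0.2]
gripper_width: 0.0232
gripper_force: 35.0
```

Emit:
apply_moves:
  targets:
    - [0, -0.0088, 0.0007, 0, 0, 0, 0]
    - [0, -0.0088, -0.0007, 0, 0, 0, 0]
    - [0, -0.0085, -0.002, 0, 0, 0, 0]
    - [0, -0.0081, -0.0034, 0, 0, 0, 0]
    - [0, -0.0075, -0.0046, 0, 0, 0, 0]
    - [0, -0.0067, -0.0057, 0, 0, 0, 0]
    - [0, -0.0057, -0.0067, 0, 0, 0, 0]
    - [0, -0.0046, -0.0075, 0, 0, 0, 0]
    - [0, 0, 0, 0, 0, 0, 0]
    - [0, 0, 0, 0, 0, 0, 0]

```text
time_s: 6.82
tcp_pos: [0.6441, -0.1411, 0.2366]
eef_rot: [-180.0, 0.1, 179.8]
contact_force: [1.8, -2.1, 0.5]
gripper_width: 0.0228
gripper_force: 35.0
```

Emit:
apply_moves:
  targets:
    - [0, -0.0012, -0.0027, 0, 0, 0, 0]
    - [0, -0.0011, -0.0027, 0, 0, 0, 0]
    - [0, -0.0009, -0.0028, 0, 0, 0, 0]
    - [0, -0.0008, -0.0028, 0, 0, 0, 0]
    - [0, 0, 0, 0, 0, 0, 0]

```text
time_s: 7.23
tcp_pos: [0.6477, -0.1511, 0.2366]
eef_rot: [-180.0, 0.0, 179.9]
contact_force: [2.4, 0.5, -0.1]
gripper_width: 0.0229
gripper_force: 35.0
```

Emit:
apply_moves:
  targets:
    - [0, -0.0006, -0.0028, 0, 0, 0, 0]
    - [0, -0.0005, -0.0029, 0, 0, 0, 0]
    - [0, 0, 0, 0, 0, 0, 0]

```text
time_s: 7.48
tcp_pos: [0.6479, -0.1522, 0.2365]
eef_rot: [179.6, -0.0, 179.9]
contact_force: [-5.0, 22.5, 5.3]
gripper_width: 0.0233
gripper_force: 35.0
```

Stop felt at about 13.5° in world, 22 N, which matches the rig's yaw. I'll ease the load to get a clean reading of the stop position.

Emit:
apply_moves:
  targets:
    - [0, 0.0005, 0.0025, 0, 0, 0, 0]
    - [0, 0, 0, 0, 0, 0, 0]
    - [0, 0, 0, 0, 0, 0, 0]
    - [0, 0, 0, 0, 0, 0, 0]

```text
time_s: 7.82
tcp_pos: [0.6479, -0.1519, 0.2366]
eef_rot: [179.8, 0.0, 179.9]
contact_force: [-0.1, 11.4, 2.9]
gripper_width: 0.0233
gripper_force: 35.0
```

```bash
python3 -c "
from h import *
s=get_state();print(s['tcp_pos'],s['eef_rot'],s['contact_force'],s['moment'],s['gripper_width'])
from arc import *
rows(13,193,9);rows(193,373,9)"
```

```text
[ 0.64785677 -0.15188972  0.23655193] [1.79847085e+02 7.45024280e-03 1.79922453e+02] [-0.05410305 11.38826853  2.88654565] [ 4.00692413  0.3110683  -0.0253853 ] 0.023307077418354322
20 [[0, 0.0027, 0.0084, 0, 0, 0, 0], [0, 0.0039, 0.0078, 0, 0, 0, 0], [0, 0.0051, 0.0072, 0, 0, 0, 0], [0, 0.0062, 0.0063, 0, 0, 0, 0], [0, 0.007, 0.0052, 0, 0, 0, 0], [0, 0.0078, 0.004, 0, 0, 0, 0], [0, 0.0084, 0.0028, 0, 0, 0, 0], [0, 0.0086, 0.0015, 0, 0, 0, 0], [0, 0.0088, 0.0001, 0, 0, 0, 0], [0, 0.0087, -0.0013, 0, 0, 0, 0], [0, 0.0084, -0.0027, 0, 0, 0, 0], [0, 0.0078, -0.0039, 0, 0, 0, 0], [0, 0.0072, -0.0051, 0, 0, 0, 0], [0, 0.0063, -0.0062, 0, 0, 0, 0], [0, 0.0052, -0.007, 0, 0, 0, 0], [0, 0.004, -0.0078, 0, 0, 0, 0], [0, 0.0028, -0.0084, 0, 0, 0, 0], [0, 0.0015, -0.0086, 0, 0, 0, 0], [0, 0.0001, -0.0088, 0, 0, 0, 0], [0, -0.0013, -0.0087, 0, 0, 0, 0]]
20 [[0, -0.0027, -0.0084, 0, 0, 0, 0], [0, -0.0039, -0.0078, 0, 0, 0, 0], [0, -0.0051, -0.0072, 0, 0, 0, 0], [0, -0.0062, -0.0063, 0, 0, 0, 0], [0, -0.007, -0.0052, 0, 0, 0, 0], [0, -0.0078, -0.004, 0, 0, 0, 0], [0, -0.0084, -0.0028, 0, 0, 0, 0], [0, -0.0086, -0.0015, 0, 0, 0, 0], [0, -0.0088, -0.0001, 0, 0, 0, 0], [0, -0.0087, 0.0013, 0, 0, 0, 0], [0, -0.0084, 0.0027, 0, 0, 0, 0], [0, -0.0078, 0.0039, 0, 0, 0, 0], [0, -0.0072, 0.0051, 0, 0, 0, 0], [0, -0.0063, 0.0062, 0, 0, 0, 0], [0, -0.0052, 0.007, 0, 0, 0, 0], [0, -0.004, 0.0078, 0, 0, 0, 0], [0, -0.0028, 0.0084, 0, 0, 0, 0], [0, -0.0015, 0.0086, 0, 0, 0, 0], [0, -0.0001, 0.0088, 0, 0, 0, 0], [0, 0.0013, 0.0087, 0, 0, 0, 0]]
```

Emit:
apply_moves:
  targets:
    - [0, 0.0027, 0.0107, 0, 0, 0, 0]
    - [0, 0.0039, 0.0078, 0, 0, 0, 0]
    - [0, 0.0051, 0.0072, 0, 0, 0, 0]
    - [0, 0.0062, 0.0063, 0, 0, 0, 0]
    - [0, 0.007, 0.0052, 0, 0, 0, 0]
    - [0, 0.0078, 0.004, 0, 0, 0, 0]
    - [0, 0.0084, 0.0028, 0, 0, 0, 0]
    - [0, 0.0086, 0.0015, 0, 0, 0, 0]
    - [0, 0.0088, 0.0001, 0, 0, 0, 0]
    - [0, 0.0087, -0.0013, 0, 0, 0, 0]
    - [0, 0.0084, -0.0027, 0, 0, 0, 0]
    - [0, 0.0078, -0.0039, 0, 0, 0, 0]
    - [0, 0.0072, -0.0051, 0, 0, 0, 0]
    - [0, 0.0063, -0.0062, 0, 0, 0, 0]
    - [0, 0.0052, -0.007, 0, 0, 0, 0]
    - [0, 0.004, -0.0078, 0, 0, 0, 0]
    - [0, 0.0028, -0.0084, 0, 0, 0, 0]
    - [0, 0.0015, -0.0086, 0, 0, 0, 0]
    - [0, 0.0001, -0.0088, 0, 0, 0, 0]
    - [0, -0.0013, -0.0087, 0, 0, 0, 0]

```text
time_s: 9.48
tcp_pos: [0.5385, -0.1764, 0.2366]
eef_rot: [179.9, 0.0, 179.9]
contact_force: [3.8, 2.6, -2.3]
gripper_width: 0.0229
gripper_force: 35.0
```

Emit:
apply_moves:
  targets:
    - [0, -0.0027, -0.0084, 0, 0, 0, 0]
    - [0, -0.0039, -0.0078, 0, 0, 0, 0]
    - [0, -0.0051, -0.0072, 0, 0, 0, 0]
    - [0, -0.0062, -0.0063, 0, 0, 0, 0]
    - [0, -0.007, -0.0052, 0, 0, 0, 0]
    - [0, -0.0078, -0.004, 0, 0, 0, 0]
    - [0, -0.0084, -0.0028, 0, 0, 0, 0]
    - [0, -0.0086, -0.0015, 0, 0, 0, 0]
    - [0, -0.0088, -0.0001, 0, 0, 0, 0]
    - [0, -0.0087, 0.0013, 0, 0, 0, 0]
    - [0, -0.0084, 0.0027, 0, 0, 0, 0]
    - [0, -0.0078, 0.0039, 0, 0, 0, 0]
    - [0, -0.0072, 0.0051, 0, 0, 0, 0]
    - [0, -0.0063, 0.0062, 0, 0, 0, 0]
    - [0, -0.0052, 0.007, 0, 0, 0, 0]
    - [0, -0.004, 0.0078, 0, 0, 0, 0]
    - [0, -0.0028, 0.0084, 0, 0, 0, 0]
    - [0, -0.0015, 0.0086, 0, 0, 0, 0]
    - [0, -0.0001, 0.0088, 0, 0, 0, 0]
    - [0, 0.0013, 0.0087, 0, 0, 0, 0]

```text
time_s: 11.15
tcp_pos: [0.6478, -0.1509, 0.2365]
eef_rot: [-180.0, -0.0, 179.9]
contact_force: [-2.5, -2.4, 2.3]
gripper_width: 0.0232
gripper_force: 35.0
```

Emit:
apply_moves:
  targets:
    - [0, 0.0027, 0.0084, 0, 0, 0, 0]
    - [0, 0.0039, 0.0078, 0, 0, 0, 0]
    - [0, 0.0051, 0.0072, 0, 0, 0, 0]
    - [0, 0.0062, 0.0063, 0, 0, 0, 0]
    - [0, 0.007, 0.0052, 0, 0, 0, 0]
    - [0, 0.0078, 0.004, 0, 0, 0, 0]
    - [0, 0.0084, 0.0028, 0, 0, 0, 0]
    - [0, 0.0086, 0.0015, 0, 0, 0, 0]
    - [0, 0.0088, 0.0001, 0, 0, 0, 0]
    - [0, 0.0087, -0.0013, 0, 0, 0, 0]
    - [0, 0.0084, -0.0027, 0, 0, 0, 0]
    - [0, 0.0078, -0.0039, 0, 0, 0, 0]
    - [0, 0.0072, -0.0051, 0, 0, 0, 0]
    - [0, 0.0063, -0.0062, 0, 0, 0, 0]
    - [0, 0.0052, -0.007, 0, 0, 0, 0]
    - [0, 0.004, -0.0078, 0, 0, 0, 0]
    - [0, 0.0028, -0.0084, 0, 0, 0, 0]
    - [0, 0.0015, -0.0086, 0, 0, 0, 0]
    - [0, 0.0001, -0.0088, 0, 0, 0, 0]
    - [0, -0.0013, -0.0087, 0, 0, 0, 0]

```text
time_s: 12.82
tcp_pos: [0.5387, -0.177, 0.2366]
eef_rot: [180.0, 0.0, 179.9]
contact_force: [3.8, 3.8, -1.7]
gripper_width: 0.0226
gripper_force: 35.0
```

Emit:
apply_moves:
  targets:
    - [0, -0.0027, -0.0084, 0, 0, 0, 0]
    - [0, -0.0039, -0.0078, 0, 0, 0, 0]
    - [0, -0.0051, -0.0072, 0, 0, 0, 0]
    - [0, -0.0062, -0.0063, 0, 0, 0, 0]
    - [0, -0.007, -0.0052, 0, 0, 0, 0]
    - [0, -0.0078, -0.004, 0, 0, 0, 0]
    - [0, -0.0084, -0.0028, 0, 0, 0, 0]
    - [0, -0.0086, -0.0015, 0, 0, 0, 0]
    - [0, -0.0088, -0.0001, 0, 0, 0, 0]
    - [0, -0.0087, 0.0013, 0, 0, 0, 0]
    - [0, -0.0084, 0.0027, 0, 0, 0, 0]
    - [0, -0.0078, 0.0039, 0, 0, 0, 0]
    - [0, -0.0072, 0.0051, 0, 0, 0, 0]
    - [0, -0.0063, 0.0062, 0, 0, 0, 0]
    - [0, -0.0052, 0.007, 0, 0, 0, 0]
    - [0, -0.004, 0.0078, 0, 0, 0, 0]
    - [0, -0.0028, 0.0084, 0, 0, 0, 0]
    - [0, 0, 0, 0, 0, 0, 0]
    - [0, 0, 0, 0, 0, 0, 0]

```text
time_s: 14.4
tcp_pos: [0.6482, -0.1763, 0.2366]
eef_rot: [179.9, 0.1, 179.9]
contact_force: [1.8, 1.2, 1.0]
gripper_width: 0.0231
gripper_force: 35.0
```

Emit:
apply_moves:
  targets:
    - [0, -0.0013, 0.0083, 0, 0, 0, 0]
    - [0, 0, 0.0083, 0, 0, 0, 0]
    - [0, 0.0013, 0.0081, 0, 0, 0, 0]
    - [0, 0, 0, 0, 0, 0, 0]
    - [0, 0, 0, 0, 0, 0, 0]
    - [0, 0, 0, 0, 0, 0, 0]
    - [0, 0, 0, 0, 0, 0, 0]

```text
time_s: 14.98
tcp_pos: [0.648, -0.1527, 0.2366]
eef_rot: [180.0, 0.1, 179.9]
contact_force: [2.7, 3.3, -0.5]
gripper_width: 0.0231
gripper_force: 35.0
```

```bash
python3 -c "
from m import *
s=get_state();print(s['tcp_pos'],s['eef_rot'],s['contact_force'],s['moment'],s['gripper_width'])
for n in ('scene','top'):
  c=capture(n);save(c,n+'9')
from scipy.spatial.transform import Rotation as R
print(R.from_euler('xyz',s['eef_rot'],degrees=True).as_matrix().round(3))"
```

```text
[ 0.64801927 -0.15274491  0.23659267] [1.79965695e+02 5.28723902e-02 1.79878483e+02] [ 2.74697157  3.34642636 -0.53415338] [ 1.04146413 -1.30903296  0.04863023] 0.023093697838194066
[[-1.     0.002  0.001]
 [ 0.002  1.     0.001]
 [-0.001  0.001 -1.   ]]
```

View pics/scene9.png

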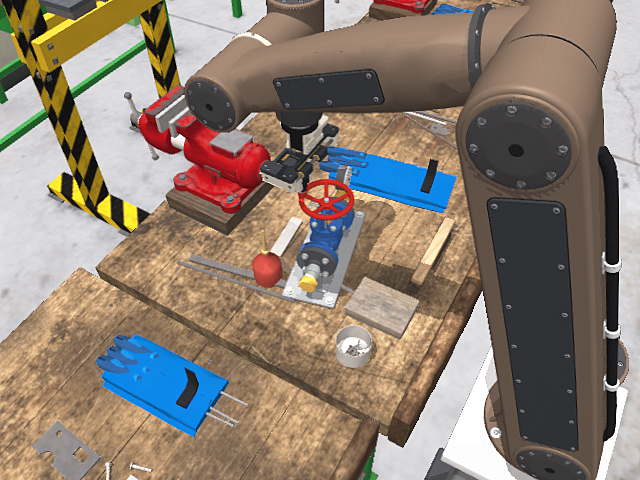

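The scene picture shows the gripper holding the handle at about (300,165) on the far side of the wheel, with the surroundings undisturbed. It sits about 1 mm short of the stop reference, so I'll trim.

Emit:
apply_moves:
  targets:
    - [0, 0.0001, 0.0008, 0, 0, 0, 0]
    - [0, 0.0001, 0.0007, 0, 0, 0, 0]
    - [0, 0, 0, 0, 0, 0, 0]
    - [0, 0, 0, 0, 0, 0, 0]
    - [0, 0, 0, 0, 0, 0, 0]
    - [0, 0, 0, 0, 0, 0, 0]

```text
time_s: 15.58
tcp_pos: [0.6479, -0.1523, 0.2366]
eef_rot: [-180.0, 0.1, 179.8]
contact_force: [5.7, 0.5, -1.8]
gripper_width: 0.023
gripper_force: 35.0
```

Emit:
apply_moves:
  targets:
    - [0, 0.0007, 0.0006, 0, 0, 0, 0]
    - [0, 0, 0.0005, 0, 0, 0, 0]
    - [0, 0, 0, 0, 0, 0, 0]
    - [0, 0, 0, 0, 0, 0, 0]
    - [0, 0, 0, 0, 0, 0, 0]
    - [0, 0, 0, 0, 0, 0, 0]

```text
time_s: 16.08
tcp_pos: [0.6476, -0.1512, 0.2366]
eef_rot: [-180.0, 0.1, 179.8]
contact_force: [6.0, -0.3, -1.2]
gripper_width: 0.023
gripper_force: 35.0
```

Emit:
apply_moves:
  targets:
    - [0, 0, 0, 0, 0, 0, 0]
    - [0, 0, 0, 0, 0, 0, 0]
    - [0, 0, 0, 0, 0, 0, 0]
    - [0, 0, 0, 0, 0, 0, 0]
    - [0, 0, 0, 0, 0, 0, 0]
    - [0, 0, 0, 0, 0, 0, 0]

```text
time_s: 16.58
tcp_pos: [0.6476, -0.1512, 0.2366]
eef_rot: [-180.0, 0.1, 179.8]
contact_force: [6.5, -0.1, -1.8]
gripper_width: 0.0229
gripper_force: 35.0
```

Stable, and within about half a degree of two turns from the stop.

```bash
python3 -c "
from plant import close_job
print(close_job())"
```

```text
the job is handed in; nothing more can be done
None
```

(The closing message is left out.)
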